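# Reset the ratchet-propped sheet rest to its second notch

### The arm

A 7-joint arm with a two-finger parallel gripper is mounted at the origin on a cart in front of the work surface, level with it; the furniture and walls round the work are solid. World frame = base frame: x ahead of the robot, y to its left, z up, the work surface at z = 0. Lengths are in mm, angles in rad, forces in N, time in s.
With the tool pointing down it reaches from about 425 to 800 mm from the base axis. Payload 8.3 kg.
Tool frame: the origin (TCP) lies at the centre of the arm's flange, where the gripper is bolted on; the fingertips stand 173 mm ahead of it and the grasp point (between the pads) lies 155 mm ahead of it; z points along the fingers, y is the line along which they close (so a half turn about z gives the same grasp; the last joint's range is limited). The gripper opens to 85 mm and grips with 20 to 120 N. Pads are 22 mm wide; open, the fingers measure 114 mm over their backs; the gripper's body (76 mm by 85 mm) begins 54 mm behind the grasp point. The pads swing forward as they close: fully open they stand 13 mm farther back than shut.
Start: joints at [1.278, 0.383, 0.016, 1.37, -0.006, 1.388, -0.046], TCP at [142.396, -608.555, 404.679] pointing down, gripper open.
Joint ranges: [-2.95, 2.95], [-0.25, 2.06], [-1.52, 1.56], [0.18, 2.33], [-1.44, 4.58], [0.02, 2.06], [-3.01, 3.01]. Speed limits (rad/s): [2.39, 2.39, 3.01, 3.01, 3.14, 3.14, 3.14].

### API

Orientations are given as a 3x3 rotation matrix whose columns are the frame's x, y, z axes.
In Python, from plant import sensors, eyes, close_job gives the robot as it stands.
- The arm moves only by the tool arm_command, never from a script. Its argument "commands" is one flat list of numbers, 5 for each row, row after row: the opening, from -1 (shut) to 1 (fully open), then the shift along the tool's x, y, z normalised to -1 to 1, where 1 is 25 mm, then the turn about the tool's z normalised to -1 to 1, where 1 is 0.12 rad. A call has 1 to 12 rows; each row shifts and turns the commanded pose from where the row before left it, along the tool's axes as they then stand; what a row does not reach is not made up. A row lasts 1/10 s, in which the tool goes at most 50 mm and 8.59 degrees, less where a joint would pass 70% of its speed; a pose out of reach is approached as far as the arm can. A call with a number of a shift or a turn outside -1 to 1 is refused whole. A call with a gripper value outside its range is refused whole. The fingers move at their own pace and stop on an object; "force" is the grip in N (left out, the last holds). Time passes only in rows, so rows that do not move let the fingers close. It gives the time, the measured TCP pose, the force and the opening at its end, in the units of the state.
- sensors.get_state(): the state, without advancing time (a new reading comes with each control period).
- eyes.grab_frame(name): name is "scene" or "top" or "wrist"; returns a dict with "frame" (420x560x3 uint8, red, green, blue), "K" (3x3 intrinsics, pixels), "extrinsics" (4x4, takes a point from world to camera coordinates). Camera axes: x right, y up, looking along -z (the intrinsics and any distortion apply to the point x, -y, -z); pixel columns grow to the right and rows downward; lengths in mm; the calibration is good to about 2 mm. A picture is of the moment at which its call begins. There is no depth.
- close_job(): hands the job in, once; it reports no verdict.
Trained networks look in a picture, given as the dict that the camera call returned (one of the last four; its "shot" number tells which), for a name from the list of things; names that differ only in an ending like _2 or _b are one class to them, and where a whole thing is asked for, a point or a joint stands for the part that bears it (a point fixed in the world has none). Each returns a list of dicts, best first, with "score" (0 to 1); they miss things now and then, are a little off and sometimes report something else, mostly with a low value. They report only what shows in the picture. A call takes as long as a camera call.
- eyes.spot_in(picture, label): "rect" ([left, top, right, bottom] in pixels, round what is visible of it).
- eyes.outline_of(picture, label): "mask" (420x560 bool, what is visible of it) and "rect" ([left, top, right, bottom] in pixels, round what is visible of it).
The state is a dict: "t": time; "joints": joint angles; "qvel": joint speeds; "joint_efforts": joint torques, N m; "ee_pos": TCP position; "ee_rot": TCP orientation; "contact_force": force on the tool from outside, world axes, zero at the start; "moment": the same for the moment, N m; "width": opening from 0.0 (shut) to 1.0 (fully open).
Only numpy, scipy, OpenCV 4.12 (cv2) and the standard library are available. Lean on these libraries where they do the work, as an engineer would, in place of code of your own. Each camera call takes 0.05 s, during which the arm holds its last target. There are 200 camera calls.

### The job

The tilting sheet rest beside the saw blade stands too steep. Its ratchet only lets it go up, so lift the board gently past its top notch until it just meets its rubber stop (do not strain the stop), ease it all the way down flat, then raise it again to the second notch from the bottom. Ease the board back until the pawl just carries it, without pressing it down, before you let go: it must never drop, and the loose things round it stay where they are.

Things in the scene. Friction and masses are not known exactly. Their poses are not given: they have to be found in the camera images.
- board (a joint): Tilt of the hinged plywood board (140 x 126 x 12 mm, 0.65 to 1 kg), rad: 0 = flat, grows as the bar edge is lifted. Rests in four notches at about 0.20, 0.42, 0.64, 0.86, all shifted together by 0.03 to 0.08 up or down (unmeasured); starts in the 3rd or 4th. A notch clicks in up to 0.07 above where the board then rests; at 0.55 on the way up the 2nd has clicked, the 3rd not.
- bar_mid (a point): Middle of the round steel bar on the board's free edge, the part to hold: 14 mm thick, 116 mm long, parallel to the hinge and 200 mm from it. Two flat arms 48 mm either side of the middle carry it; 38 mm clear between bar and board edge. x from hinge to bar, y along the bar, z out of the board's face. The bar rolls between finger pads, so the gripper can stay upright. Lifting takes 3 to 8 N.
- hinge_mid (a point): Middle of the hinge line of the fixed plywood stand (base 235 x 170 mm), 105 mm above the table. x level from the hinge towards the bar side (as the board lies when flat), y along the hinge, z up. The bar swings on an arc of 200 mm radius about this line. Keep below 0.8 rad/s (0.16 m/s at the bar). Let go 0.01 rad above its notch the board sits softly; from 0.05 it drops.
- stop_mark (a point): Nominal place of the rubber top stop, on the post of the ratchet block at the stand's right side; no need to touch it. The board is pushed past its pawl at a tilt of about 1.19 and meets the stop at about 1.24; both shift together, the stop lying anywhere from 1.14 to 1.33. The pawl is surely out once the board bears on the stop with 4 to 8 N at the bar; over 13 N there strains it.
- pawl_mark (a point): Nominal pivot of the pawl with its round weight, beside the toothed sector at the stand's right side; no need to touch it. Pushed over at the top, it tips out and stays out, so that the board can be lowered freely. Between a tilt of 0.2 and 0 the board tips it back in (bring it fully flat, below 0.03); from then on it catches in every notch going up. Over 10 N down at the bar strains it.
- flange: Loose steel blade flange, disc 70 mm in diameter, 22 mm high, behind the sheet rest; origin at the centre of its underside. To be left alone.
- loose_knob: Loose black star knob, 46 x 44 x 28 mm, behind the sheet rest; origin at the centre of its underside. To be left alone.

How it is judged:
By the outcome, as a careful person would: the job done as asked, in the order asked, and still so for the second after the job is handed in, with the robot touching nothing.
It also fails if it takes over 64 s, if anything falls off the work surface, if the arm or the gripper's body presses on something with over 40 N, if the wrist force passes 120 N, or if a joint passes its speed limit or range.

## Working session

There is one attempt and no reset: what is moved stays moved. The work goes in short steps, Python scripts to look and compute and a tool call to move; the robot and the scene stay as the last step left them, time stands still between calls to the robot, and variables do not carry over. Pictures are saved under pics/ and viewed, on a budget of 10 in all, crops included, one or two more only if the job needs it, and the job is handed in when it is done.

Besides the shell and the picture viewer there is one more tool, called after ">>>" as name(argument=value, ...) on one line, values as JSON. arm_command: Moves the arm, as the interface text tells. Scaled input: -1 to 1 covers 25 mm each way for a shift and 0.12 rad each way for a turn. Its arguments: {"type":"object","properties":{"commands":{"type":"array"},"force":{"type":"number"}},"required":["commands"]}

```bash
ls; mkdir -p pics; python3 - <<'E'
from plant import sensors, eyes
import cv2,numpy as np
s=sensors.get_state(); print({k:np.round(v,3).tolist() for k,v in s.items()})
ims=[]
for n in ["scene","top"]:
    p=eyes.grab_frame(n); f=p["frame"]; print(n,p["K"].tolist(),np.round(p["extrinsics"],4).tolist(), [k for k in p])
    g=f.copy()
    for l in ["board","bar_mid","flange","loose_knob"]:
        for d in eyes.spot_in(p,l)[:2]: print(n,l,np.round(d["rect"],1).tolist(),round(d["score"],2))
    cv2.imwrite(f"pics/{n}0.png",f[:,:,::-1])
E
```

```text
pics
{'t': 0.0, 'joints': [1.278, 0.384, 0.016, 1.371, -0.006, 1.388, -0.046], 'qvel': [-0.0, -0.0, -0.0, -0.001, -0.0, -0.001, -0.002], 'joint_efforts': [0.001, -62.76, 0.845, -37.182, 0.017, 0.014, 0.0], 'ee_pos': [142.36, -608.409, 403.666], 'ee_rot': [[0.974, 0.228, -0.001], [0.228, -0.974, 0.002], [-0.0, -0.002, -1.0]], 'contact_force': [0.434, 0.225, 0.845], 'moment': [-0.052, 0.005, 0.044], 'width': 0.999}
scene [[536.5014432352791, 0.0, 284.97912482427483], [0.0, 536.5014432352791, 200.42026736011672], [0.0, 0.0, 1.0]] [[0.3658, -0.9306, -0.0073, -204.6238], [0.8178, 0.3177, 0.4799, -540.2606], [-0.4443, -0.1815, 0.8773, -751.5013], [0.0, 0.0, 0.0, 1.0]] ['frame', 'K', 'extrinsics', 'shot']
scene board [206.4, 126.9, 315.2, 326.4] 0.76
scene bar_mid [208.3, 125.5, 311.9, 323.9] 0.62
scene flange [235.2, 137.2, 269.2, 161.9] 0.81
scene loose_knob [278.5, 143.1, 300.9, 160.7] 0.59
top [[455.7280096956589, 0.0, 279.2852094621971], [0.0, 455.7280096956589, 206.4284568737993], [0.0, 0.0, 1.0]] [[-0.0134, -0.9999, 0.0047, 11.5478], [0.9941, -0.0128, 0.1081, -580.6197], [-0.108, 0.0061, 0.9941, -863.7382], [0.0, 0.0, 0.0, 1.0]] ['frame', 'K', 'extrinsics', 'shot']
top board [205.3, 154.3, 330.7, 299.4] 0.93
top bar_mid [204.1, 155.5, 335.2, 300.6] 0.56
top flange [192.0, 113.6, 226.7, 154.9] 0.78
top loose_knob [238.2, 115.7, 256.2, 139.0] 0.82
```

```bash
python3 - <<'E'
import cv2
a=cv2.imread("pics/scene0.png")[90:350,160:380]; b=cv2.imread("pics/top0.png")[90:330,170:370]
a=cv2.resize(a,None,fx=1.82,fy=1.82,interpolation=3); b=cv2.resize(b,None,fx=2,fy=2,interpolation=3)
import numpy as np
h=max(a.shape[0],b.shape[0]); o=np.zeros((h,a.shape[1]+b.shape[1],3),np.uint8); o[:a.shape[0],:a.shape[1]]=a; o[:b.shape[0],a.shape[1]:]=b
print(a.shape,b.shape);cv2.imwrite("pics/v1.png",o)
E
```

```text
(473, 400, 3) (480, 400, 3)
```

View pics/v1.png

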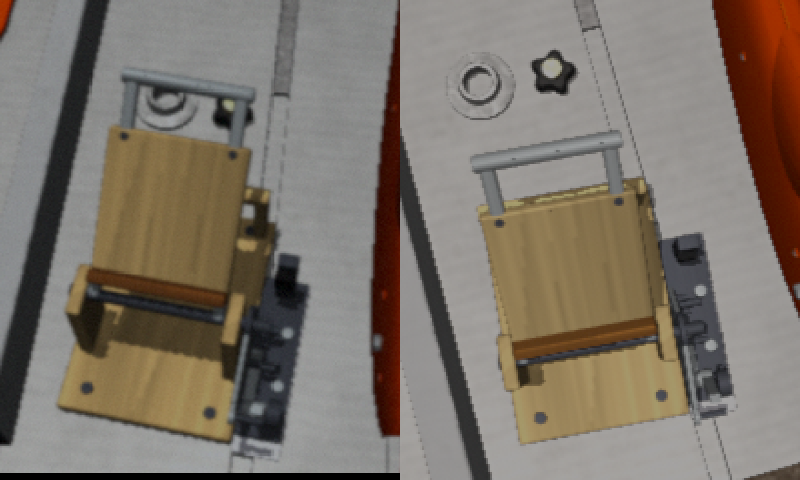

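The board leans away from the robot: bar ends are at about (228,132)/(300,142) in the scene view and (206,171)/(280,159) in the top view, and the flange and knob lie beyond it. I'll triangulate next.

```bash
cat > h.py <<'E'
import numpy as np
from scipy.optimize import least_squares
CAM={"scene":([536.5,284.98,200.42],[[0.3658,-0.9306,-0.0073,-204.6238],[0.8178,0.3177,0.4799,-540.2606],[-0.4443,-0.1815,0.8773,-751.5013]]),
"top":([455.73,279.29,206.43],[[-0.0134,-0.9999,0.0047,11.5478],[0.9941,-0.0128,0.1081,-580.6197],[-0.108,0.0061,0.9941,-863.7382]])}
def proj(P,K,E):
    f,cx,cy=K; c=np.asarray(E)[:3,:3]@P+np.asarray(E)[:3,3]
    return np.array([cx+f*c[0]/-c[2],cy-f*c[1]/-c[2]])
E
python3 - <<'E'
from h import *
from plant import sensors
obs={"scene":[(227.6,131.8),(300.1,142.2),(210.5,249.9),(283.6,265.8)],"top":[(206,171.5),(280.5,159.5),(229,271),(300,260)]}
def model(p):
    hx,hy,yaw,t,L=p; u=np.array([np.cos(yaw),np.sin(yaw),0]); v=np.array([-np.sin(yaw),np.cos(yaw),0])
    H=np.array([hx,hy,105]); B=H+200*(np.cos(t)*u+np.sin(t)*np.array([0,0,1]))
    return [B+58*v,B-58*v,H+L*v,H-L*v],B
def res(p):
    pts,_=model(p); r=[]
    for n in CAM:
        for P,o,w in zip(pts,obs[n],[1,1,.4,.4]): r+=list((proj(P,*CAM[n])-o)*w)
    return np.array(r)
s=least_squares(res,[500,0,-.1,.8,65],x_scale=[100,100,1,1,50]); print(s.x.round(3),s.fun.round(1),model(s.x)[1].round(1))
# free triangulation of bar ends
for i in range(2):
    q=least_squares(lambda P:np.r_[proj(P,*CAM["scene"])-obs["scene"][i],proj(P,*CAM["top"])-obs["top"][i]],[650,0,250.]); print(q.x.round(1),q.fun.round(1))
E
```

```text
[4.69884e+02 3.28200e+01 1.71000e-01 6.79000e-01 6.25930e+01] [-0.1 -0.8 -0.1  0.8 -0.8  0.7 -0.1  0.1  0.4  0.7  0.1 -0.8  0.1 -0.1
 -0.5 -0.9] [623.3  59.3 230.6]
[615.5 117.9 225.1] [-0.  0.  0. -0.]
[631.    1.9 235.7] [-0.4  0.1  0.3 -0.2]
```

View pics/scene0.png

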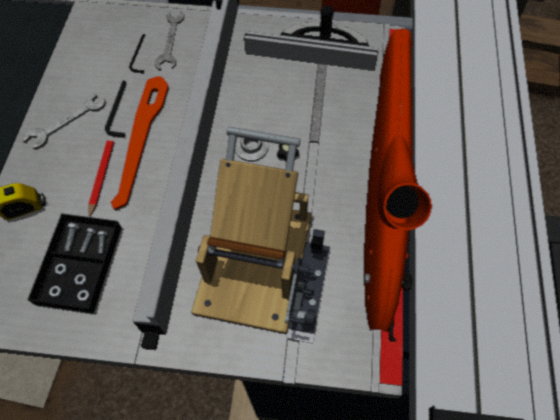

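View pics/top0.png

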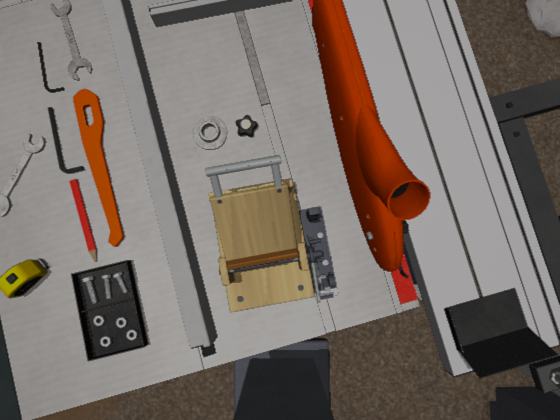

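The orange blade guard lies between the start pose and the bench area. I'll triangulate its port rim and front end for a safe crossing height.

```bash
python3 - <<'E'
from h import *
for a,b in [((405,203),(410,197)),((383,205),(384,197)),((382,327),(388,268)),((398,32),(325,2)),((413,140),(375,150))]:
    q=least_squares(lambda P:np.r_[proj(P,*CAM["scene"])-a,proj(P,*CAM["top"])-b],[550,-150,100.]); print(q.x.round(0),q.fun.round(1))
E
```

```text
[ 563. -178.  278.] [ 2.1 -0.6 -2.   1.2]
[ 569. -150.  243.] [ 1.4 -0.3 -1.3  0.8]
[ 461. -207.   43.] [-2.1  0.4  2.2 -1.3]
[868. -73. 271.] [-4.5  1.4  3.7 -2.2]
[ 638. -144.  300.] [-12.3   3.4  10.9  -6.5]
```

```bash
cat >> h.py <<'E'
def plan(p0,a0,wps,yaw1,step=28):
    """world waypoints -> rows (tool x,y,z,turn normalised); tool down, x at angle a"""
    pts=[np.array(p0,float)]
    for w in wps:
        d=np.array(w,float)-pts[-1]; n=int(np.ceil(np.linalg.norm(d)/step)); b=pts[-1]
        pts+= [b+d*(i+1)/n for i in range(n)]
    N=len(pts)-1; da=(yaw1-a0)/N; rows=[]
    for i in range(N):
        a=a0+da*i; d=pts[i+1]-pts[i]
        x=np.array([np.cos(a),np.sin(a),0]); y=np.array([np.sin(a),-np.cos(a),0])
        rows.append([d@x/25,d@y/25,-d[2]/25,-da/.12])
    return np.array(rows)
E
python3 - <<'E'
from h import *
r=plan([142.4,-608.4,404],0.23,[[430,-260,540],[623,60,500]],1.733)
print(len(r)); print(r.round(2).tolist())
E
```

```text
31
[[0.85, -0.64, -0.32, -0.4], [0.88, -0.6, -0.32, -0.4], [0.9, -0.56, -0.32, -0.4], [0.93, -0.51, -0.32, -0.4], [0.95, -0.47, -0.32, -0.4], [0.98, -0.42, -0.32, -0.4], [0.99, -0.37, -0.32, -0.4], [1.01, -0.33, -0.32, -0.4], [1.03, -0.28, -0.32, -0.4], [1.04, -0.23, -0.32, -0.4], [1.05, -0.18, -0.32, -0.4], [1.06, -0.12, -0.32, -0.4], [1.06, -0.07, -0.32, -0.4], [1.06, -0.02, -0.32, -0.4], [1.06, 0.03, -0.32, -0.4], [1.06, 0.08, -0.32, -0.4], [1.05, 0.13, -0.32, -0.4], [1.07, 0.03, 0.11, -0.4], [1.06, 0.08, 0.11, -0.4], [1.06, 0.13, 0.11, -0.4], [1.05, 0.18, 0.11, -0.4], [1.04, 0.23, 0.11, -0.4], [1.03, 0.28, 0.11, -0.4], [1.01, 0.33, 0.11, -0.4], [1.0, 0.38, 0.11, -0.4], [0.98, 0.43, 0.11, -0.4], [0.96, 0.48, 0.11, -0.4], [0.93, 0.52, 0.11, -0.4], [0.9, 0.57, 0.11, -0.4], [0.88, 0.61, 0.11, -0.4], [0.85, 0.65, 0.11, -0.4]]
```

>>> arm_command(commands=[0.1, 0.8, -0.6, -0.4, -0.4, 0.1, 0.85, -0.6, -0.4, -0.4, 0.1, 0.9, -0.55, -0.4, -0.4, 0.1, 0.9, -0.5, -0.4, -0.4, 0.1, 0.95, -0.45, -0.4, -0.4, 0.1, 1, -0.4, -0.4, -0.4, 0.1, 1, -0.4, -0.4, -0.4, 0.1, 1, -0.35, -0.4, -0.4, 0.1, 1, -0.3, -0.3, -0.4, 0.1, 1, -0.2, -0.3, -0.4, 0.1, 1, -0.2, -0.3, -0.4, 0.1, 1, -0.1, -0.3, -0.4], force=50)

```text
t: 1.7
ee_pos: [342.2, -366.3, 515.3]
ee_rot: [[0.69, 0.724, -0.0], [0.724, -0.69, 0.0], [0.0, -0.0, -1.0]]
contact_force: [0.4, -0.4, -1.0]
width: 0.551
```

>>> arm_command(commands=[0.1, 1, -0.1, -0.3, -0.4, 0.1, 1, 0, -0.3, -0.4, 0.1, 1, 0, -0.3, -0.4, 0.1, 1, 0.1, -0.2, -0.4, 0.1, 1, 0.1, 0, -0.4, 0.1, 1, 0, 0, -0.4, 0.1, 1, 0.1, 0, -0.4, 0.1, 1, 0.1, 0, -0.4, 0.1, 1, 0.2, 0, -0.4, 0.1, 1, 0.2, 0, -0.4, 0.1, 1, 0.3, 0, -0.4])

```text
t: 2.8
ee_pos: [501.3, -139.8, 542.1]
ee_rot: [[0.231, 0.973, -0.0], [0.973, -0.231, 0.0], [0.0, -0.0, -1.0]]
contact_force: [0.2, -0.5, -0.1]
width: 0.551
```

```bash
python3 - <<'E'
from h import *
r=plan([501.3,-139.8,542],1.338,[[615,58,505]],1.733,25)
print(len(r)); print(r.round(2).tolist())
E
```

```text
10
[[0.87, 0.26, 0.15, -0.33], [0.86, 0.29, 0.15, -0.33], [0.85, 0.33, 0.15, -0.33], [0.84, 0.36, 0.15, -0.33], [0.82, 0.39, 0.15, -0.33], [0.81, 0.43, 0.15, -0.33], [0.79, 0.46, 0.15, -0.33], [0.77, 0.49, 0.15, -0.33], [0.75, 0.52, 0.15, -0.33], [0.73, 0.55, 0.15, -0.33]]
```

>>> arm_command(commands=[0.1, 0.87, 0.26, 0.15, -0.33, 0.1, 0.86, 0.3, 0.15, -0.33, 0.1, 0.85, 0.33, 0.15, -0.33, 0.1, 0.84, 0.36, 0.15, -0.33, 0.1, 0.82, 0.4, 0.15, -0.33, 0.1, 0.8, 0.43, 0.15, -0.33, 0.1, 0.8, 0.46, 0.15, -0.33, 0.1, 0.77, 0.5, 0.15, -0.33, 0.1, 0.75, 0.5, 0.15, -0.33, 0.1, 0.73, 0.55, 0.15, -0.33, 0.1, 0, 0, 0, 0])

```text
t: 3.9
ee_pos: [615.6, 59.8, 503.2]
ee_rot: [[-0.166, 0.986, -0.002], [0.986, 0.166, 0.002], [0.003, -0.002, -1.0]]
contact_force: [0.1, -0.2, 0.5]
width: 0.552
```

```bash
python3 - <<'E'
from h import *
from plant import sensors, eyes
import cv2
s=sensors.get_state(); print(s["ee_pos"].round(1) if hasattr(s["ee_pos"],"round") else s["ee_pos"], np.round(s["ee_rot"],3).tolist(),s["contact_force"])
p=eyes.grab_frame("wrist"); print(p["K"].tolist() if hasattr(p["K"],"tolist") else p["K"],np.round(p["extrinsics"],4).tolist())
np.savez("w1.npz",K=p["K"],E=p["extrinsics"],f=p["frame"])
cv2.imwrite("pics/w1.png",p["frame"][:,:,::-1])
E
```

```text
[615.6  59.8 503.2] [[-0.166, 0.986, -0.002], [0.986, 0.166, 0.002], [0.003, -0.002, -1.0]] [ 0.06974935 -0.19692515  0.45759134]
[[367.22509148271274, 0.0, 283.5412165909422], [0.0, 367.22509148271274, 208.3396689952339], [0.0, 0.0, 1.0]] [[0.986, 0.1668, -0.002, -616.1693], [-0.1596, 0.9403, -0.3006, 110.2096], [-0.0483, 0.2967, 0.9538, -462.3377], [0.0, 0.0, 0.0, 1.0]]
```

View pics/w1.png

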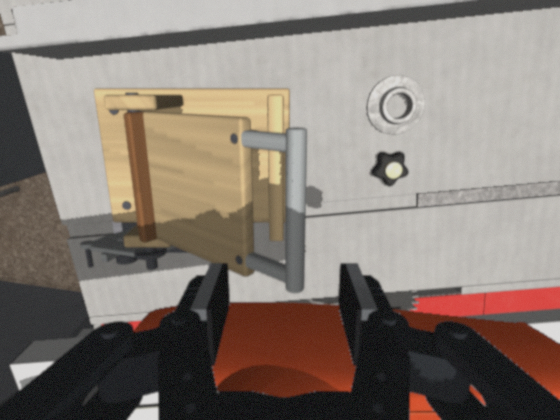

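The bar shows clearly at columns 287–306, with ends at about (297,131) and (295,290), parallel to the pads. I'll refit with all three views.

```bash
python3 - <<'E'
from h import *
w=np.load("w1.npz"); K=w["K"]; CAM["wrist"]=([K[0,0],K[0,2],K[1,2]],w["E"])
obs={"scene":[(227.6,131.8),(300.1,142.2),(210.5,249.9),(283.6,265.8)],"top":[(206,171.5),(280.5,159.5),(229,271),(300,260)],"wrist":[(297,131),(295,290),None,None]}
def model(p):
    hx,hy,yaw,t,L=p; u=np.array([np.cos(yaw),np.sin(yaw),0]); v=np.array([-np.sin(yaw),np.cos(yaw),0])
    H=np.array([hx,hy,105]); B=H+200*(np.cos(t)*u+np.sin(t)*np.array([0,0,1]))
    return [B+58*v,B-58*v,H+L*v,H-L*v],B
def res(p):
    pts,_=model(p); r=[]
    for n in CAM:
        for P,o,k in zip(pts,obs[n],[1,1,.4,.4]):
            if o: r+=list((proj(P,*CAM[n])-o)*k)
    return np.array(r)
s=least_squares(res,[500,0,-.1,.8,65],x_scale=[100,100,1,1,50]); print(s.x.round(3),s.fun.round(1),model(s.x)[1].round(1))
q=[]
for i in range(2):
    r=least_squares(lambda P:np.concatenate([proj(P,*CAM[n])-obs[n][i] for n in CAM]),[650,0,250.]); print(r.x.round(1),r.fun.round(1)); q.append(r.x)
print(np.mean(q,0))
E
```

```text
[4.71344e+02 3.23720e+01 1.65000e-01 6.87000e-01 6.26350e+01] [ 0.9 -1.4  0.9  0.5 -0.5  0.4  0.1 -0.1  1.2 -0.1  1.1 -1.2  0.2 -0.5
 -0.4 -1.2 -0.6 -1.2 -0.5 -0.6] [623.9  57.8 231.8]
[614.6 114.8 230.5] [ 1.2 -1.   1.4 -0.1 -0.4 -1. ]
[633.1   1.7 234. ] [ 0.2 -0.3  0.4 -1.3 -0.7 -0.4]
[623.82659996  58.2745175  232.2495734 ]
```

>>> arm_command(commands=[0.1, -0.12, 0.31, 0.6, 0, 0.1, 0, 0, 0.7, 0, 0.1, 0, 0, 0.7, 0, 0.1, 0, 0, 0.7, 0, 0.1, 0, 0, 0.7, 0, 0.1, 0, 0, 0.7, 0, 0.1, 0, 0, 0.55, 0, 0.1, 0, 0, 0, 0])

```text
t: 4.75
ee_pos: [623.0, 52.4, 385.7]
ee_rot: [[-0.157, 0.988, -0.004], [0.988, 0.157, -0.001], [-0.0, -0.004, -1.0]]
contact_force: [-0.2, 0.2, 0.9]
width: 0.551
```

>>> arm_command(commands=[-0.3, 0, 0, 0, 0, -0.5, 0, 0, 0, 0, -0.7, 0, 0, 0, 0, -1, 0, 0, 0, 0, -1, 0, 0, 0, 0, -1, 0, 0, 0, 0], force=40)

```text
t: 5.35
ee_pos: [623.8, 53.8, 389.6]
ee_rot: [[-0.158, 0.987, 0.003], [0.987, 0.158, 0.0], [-0.0, 0.003, -1.0]]
contact_force: [4.0, 0.2, 5.4]
width: 0.144
```

```bash
python3 - <<'E'
from h import *
from plant import sensors
s=sensors.get_state(); print(s["t"],s["ee_pos"].round(1),s["contact_force"].round(2),s["moment"].round(2),s["joints"].round(2))
for t in np.arange(0,1.36,.04): print(round(t,2),"dy %.3f dz %.3f per +0.04"%(8*(np.cos(t+.04)-np.cos(t)),-8*(np.sin(t+.04)-np.sin(t))),end="; ")
E
```

```text
5.35 [623.8  53.8 389.6] [4.03 0.17 5.36] [ 0.08 -0.93  0.07] [ 0.31  0.47 -0.64  1.37  0.28  1.39 -0.17]
0.0 dy -0.006 dz -0.320 per +0.04; 0.04 dy -0.019 dz -0.319 per +0.04; 0.08 dy -0.032 dz -0.318 per +0.04; 0.12 dy -0.045 dz -0.317 per +0.04; 0.16 dy -0.057 dz -0.315 per +0.04; 0.2 dy -0.070 dz -0.312 per +0.04; 0.24 dy -0.082 dz -0.309 per +0.04; 0.28 dy -0.095 dz -0.306 per +0.04; 0.32 dy -0.107 dz -0.302 per +0.04; 0.36 dy -0.119 dz -0.297 per +0.04; 0.4 dy -0.130 dz -0.292 per +0.04; 0.44 dy -0.142 dz -0.287 per +0.04; 0.48 dy -0.153 dz -0.281 per +0.04; 0.52 dy -0.165 dz -0.274 per +0.04; 0.56 dy -0.175 dz -0.268 per +0.04; 0.6 dy -0.186 dz -0.260 per +0.04; 0.64 dy -0.196 dz -0.253 per +0.04; 0.68 dy -0.206 dz -0.245 per +0.04; 0.72 dy -0.216 dz -0.236 per +0.04; 0.76 dy -0.225 dz -0.227 per +0.04; 0.8 dy -0.234 dz -0.218 per +0.04; 0.84 dy -0.242 dz -0.209 per +0.04; 0.88 dy -0.251 dz -0.199 per +0.04; 0.92 dy -0.258 dz -0.189 per +0.04; 0.96 dy -0.266 dz -0.178 per +0.04; 1.0 dy -0.273 dz -0.167 per +0.04; 1.04 dy -0.279 dz -0.156 per +0.04; 1.08 dy -0.285 dz -0.145 per +0.04; 1.12 dy -0.291 dz -0.134 per +0.04; 1.16 dy -0.296 dz -0.122 per +0.04; 1.2 dy -0.300 dz -0.110 per +0.04; 1.24 dy -0.305 dz -0.098 per +0.04; 1.28 dy -0.308 dz -0.086 per +0.04; 1.32 dy -0.311 dz -0.073 per +0.04;
```

>>> arm_command(commands=[-1, 0, -0.1, -0.12, 0, -1, 0, -0.21, -0.24, 0, -1, 0, -0.22, -0.24, 0, -1, 0, -0.22, -0.23, 0, -1, 0, -0.23, -0.22, 0, -1, 0, -0.24, -0.21, 0])

```text
t: 5.95
ee_pos: [593.7, 48.7, 420.5]
ee_rot: [[-0.158, 0.987, 0.003], [0.987, 0.158, 0.0], [-0.0, 0.003, -1.0]]
contact_force: [7.3, 1.4, 2.4]
width: 0.148
```

```bash
cat > st.py <<'E'
from h import *
from plant import sensors
s=sensors.get_state(); p=s["ee_pos"]; f=s["contact_force"]; u=np.array([np.cos(.162),np.sin(.162),0])
H=np.array([471.3,32.4,0]); r=(p-H)@u; z=p[2]-155-105; t=np.arctan2(z,r)
print(round(s["t"],2),"r %.1f z %.1f R %.1f tilt %.3f"%(r,z,np.hypot(r,z),t),"F radial %.1f tang(up) %.1f"%((f@u)*np.cos(t)+f[2]*np.sin(t),-(f@u)*np.sin(t)+f[2]*np.cos(t)),f.round(1),s["ee_pos"].round(1),s["moment"].round(2),round(float(s["width"]),3))
E
python3 st.py
```

```text
5.95 r 123.4 z 160.5 R 202.5 tilt 0.915 F radial 6.5 tang(up) -4.4 [7.3 1.4 2.4] [593.7  48.7 420.5] [ 0.05 -1.94  0.03] 0.148
```

>>> arm_command(commands=[-1, 0, -0.23, -0.22, 0, -1, 0, -0.24, -0.2, 0, -1, 0, -0.25, -0.19, 0, -1, 0, -0.26, -0.17, 0, -1, 0, -0.14, -0.08, 0, -1, 0, 0, 0, 0])

```text
t: 6.55
ee_pos: [564.9, 43.9, 441.2]
ee_rot: [[-0.158, 0.987, -0.002], [0.987, 0.158, -0.001], [-0.001, -0.002, -1.0]]
contact_force: [-0.3, -2.3, -4.0]
width: 0.15
```

```bash
python3 st.py
```

```text
6.55 r 94.2 z 181.2 R 204.2 tilt 1.091 F radial -3.8 tang(up) -1.2 [-0.3 -2.3 -4. ] [564.9  43.9 441.2] [-0.67 -0.12  0.13] 0.15
```

>>> arm_command(commands=[-1, 0, -0.08, -0.035, 0, -1, 0, -0.08, -0.035, 0, -1, 0, -0.08, -0.035, 0, -1, 0, -0.08, -0.035, 0, -1, 0, 0, 0, 0])

```text
t: 7.05
ee_pos: [557.5, 42.7, 445.1]
ee_rot: [[-0.158, 0.987, -0.0], [0.987, 0.158, -0.001], [-0.001, -0.0, -1.0]]
contact_force: [0.4, -4.9, -3.3]
width: 0.147
```

```bash
python3 st.py
```

```text
7.05 r 86.8 z 185.1 R 204.4 tilt 1.132 F radial -3.2 tang(up) -1.0 [ 0.4 -4.9 -3.3] [557.5  42.7 445.1] [-0.92 -0.34  0.04] 0.147
```

>>> arm_command(commands=[-1, -0.02, -0.03, -0.01, 0, -1, -0.02, -0.03, -0.01, 0, -1, 0, -0.03, -0.01, 0, -1, 0, 0, 0, 0])

```text
t: 7.45
ee_pos: [555.6, 42.2, 445.9]
ee_rot: [[-0.159, 0.987, 0.0], [0.987, 0.159, 0.001], [0.0, 0.0, -1.0]]
contact_force: [1.4, -1.9, -4.5]
width: 0.147
```

```bash
python3 st.py
```

```text
7.45 r 84.8 z 185.9 R 204.3 tilt 1.143 F radial -3.7 tang(up) -2.9 [ 1.4 -1.9 -4.5] [555.6  42.2 445.9] [-0.34 -0.61  0.06] 0.147
```

>>> arm_command(commands=[-1, 0, -0.03, -0.01, 0, -1, 0, -0.03, -0.01, 0, -1, 0, -0.03, -0.01, 0, -1, 0, 0, 0, 0])

```text
t: 7.85
ee_pos: [553.4, 41.8, 446.9]
ee_rot: [[-0.159, 0.987, 0.001], [0.987, 0.159, 0.0], [0.0, 0.001, -1.0]]
contact_force: [3.1, 0.3, -2.6]
width: 0.147
```

```bash
python3 st.py
```

```text
7.85 r 82.6 z 186.9 R 204.3 tilt 1.155 F radial -1.1 tang(up) -3.9 [ 3.1  0.3 -2.6] [553.4  41.8 446.9] [ 0.02 -0.94  0.1 ] 0.147
```

>>> arm_command(commands=[-1, 0, -0.03, -0.01, 0, -1, 0, -0.03, -0.01, 0, -1, 0, -0.03, -0.01, 0, -1, 0, 0, 0, 0])

```text
t: 8.25
ee_pos: [551.2, 41.4, 448.0]
ee_rot: [[-0.159, 0.987, 0.001], [0.987, 0.159, 0.0], [0.0, 0.001, -1.0]]
contact_force: [3.6, -0.4, 2.4]
width: 0.146
```

```bash
python3 st.py
```

```text
8.25 r 80.3 z 188.0 R 204.4 tilt 1.167 F radial 3.6 tang(up) -2.3 [ 3.6 -0.4  2.4] [551.2  41.4 448. ] [ 0.22 -0.91  0.1 ] 0.146
```

>>> arm_command(commands=[-1, 0, -0.03, -0.01, 0, -1, 0, -0.03, -0.01, 0, -1, 0, -0.03, -0.01, 0, -1, 0, 0, 0, 0])

```text
t: 8.65
ee_pos: [549.1, 41.1, 448.8]
ee_rot: [[-0.159, 0.987, 0.002], [0.987, 0.159, 0.0], [0.0, 0.002, -1.0]]
contact_force: [4.2, 1.0, 4.4]
width: 0.143
```

```bash
python3 st.py
```

```text
8.65 r 78.2 z 188.8 R 204.4 tilt 1.178 F radial 5.7 tang(up) -2.3 [4.2 1.  4.4] [549.1  41.1 448.8] [ 0.31 -1.25  0.13] 0.143
```

>>> arm_command(commands=[-1, 0, -0.03, -0.02, 0, -1, 0, -0.03, -0.02, 0, -1, 0, -0.03, -0.02, 0, -1, 0, 0, 0, 0])

```text
t: 9.05
ee_pos: [546.8, 40.7, 449.9]
ee_rot: [[-0.159, 0.987, 0.001], [0.987, 0.159, 0.0], [0.0, 0.001, -1.0]]
contact_force: [4.1, 1.7, 3.2]
width: 0.146
```

```bash
python3 st.py
```

```text
9.05 r 75.8 z 189.9 R 204.5 tilt 1.191 F radial 4.5 tang(up) -2.8 [4.1 1.7 3.2] [546.8  40.7 449.9] [ 0.43 -1.29  0.05] 0.146
```

>>> arm_command(commands=[-1, 0, -0.03, -0.015, 0, -1, 0, -0.03, -0.015, 0, -1, 0, -0.03, -0.015, 0, -1, 0, 0, 0, 0])

```text
t: 9.45
ee_pos: [544.5, 40.3, 451.0]
ee_rot: [[-0.159, 0.987, 0.001], [0.987, 0.159, 0.0], [0.0, 0.001, -1.0]]
contact_force: [4.5, 2.3, 4.5]
width: 0.146
```

```bash
python3 st.py
```

```text
9.45 r 73.6 z 191.0 R 204.7 tilt 1.203 F radial 5.9 tang(up) -2.9 [4.5 2.3 4.5] [544.5  40.3 451. ] [ 0.37 -1.13  0.02] 0.146
```

>>> arm_command(commands=[-1, 0, -0.03, -0.015, 0, -1, 0, -0.03, -0.015, 0, -1, 0, -0.03, -0.015, 0, -1, 0, 0, 0, 0])

```text
t: 9.85
ee_pos: [542.3, 39.9, 451.9]
ee_rot: [[-0.159, 0.987, 0.0], [0.987, 0.159, 0.0], [0.0, 0.0, -1.0]]
contact_force: [3.7, 1.4, 4.7]
width: 0.144
```

```bash
python3 st.py
```

```text
9.85 r 71.3 z 191.9 R 204.7 tilt 1.215 F radial 5.7 tang(up) -2.0 [3.7 1.4 4.7] [542.3  39.9 451.9] [ 0.48 -1.14  0.07] 0.144
```

>>> arm_command(commands=[-1, 0, -0.03, -0.015, 0, -1, 0, -0.03, -0.015, 0, -1, 0, -0.03, -0.015, 0, -1, 0, 0, 0, 0])

```text
t: 10.25
ee_pos: [540.1, 39.5, 452.8]
ee_rot: [[-0.159, 0.987, -0.0], [0.987, 0.159, 0.0], [0.0, 0.0, -1.0]]
contact_force: [3.0, 2.3, 2.8]
width: 0.147
```

```bash
python3 st.py
```

```text
10.25 r 69.0 z 192.8 R 204.8 tilt 1.227 F radial 3.7 tang(up) -2.2 [3.  2.3 2.8] [540.1  39.5 452.8] [ 0.51 -1.27  0.07] 0.147
```

>>> arm_command(commands=[-1, 0, -0.03, -0.01, 0, -1, 0, -0.03, -0.01, 0, -1, 0, -0.03, -0.01, 0, -1, 0, 0, 0, 0])

```text
t: 10.65
ee_pos: [537.8, 39.1, 453.8]
ee_rot: [[-0.159, 0.987, 0.0], [0.987, 0.159, 0.0], [0.0, 0.0, -1.0]]
contact_force: [4.4, 2.0, 4.7]
width: 0.149
```

```bash
python3 st.py
```

```text
10.65 r 66.7 z 193.8 R 205.0 tilt 1.239 F radial 6.0 tang(up) -2.9 [4.4 2.  4.7] [537.8  39.1 453.8] [ 0.52 -0.99  0.11] 0.149
```

>>> arm_command(commands=[-1, 0, -0.03, -0.01, 0, -1, 0, -0.03, -0.01, 0, -1, 0, -0.03, -0.01, 0, -1, 0, 0, 0, 0])

```text
t: 11.05
ee_pos: [535.7, 38.7, 454.5]
ee_rot: [[-0.159, 0.987, 0.0], [0.987, 0.159, 0.0], [0.0, 0.0, -1.0]]
contact_force: [3.7, 2.7, 5.5]
width: 0.146
```

```bash
python3 st.py
```

```text
11.05 r 64.5 z 194.5 R 205.0 tilt 1.250 F radial 6.5 tang(up) -2.2 [3.7 2.7 5.5] [535.7  38.7 454.5] [ 0.61 -1.2   0.1 ] 0.146
```

>>> arm_command(commands=[-1, 0, -0.03, -0.01, 0, -1, 0, -0.03, -0.01, 0, -1, 0, -0.03, -0.01, 0, -1, 0, 0, 0, 0])

```text
t: 11.45
ee_pos: [533.5, 38.4, 455.3]
ee_rot: [[-0.159, 0.987, 0.001], [0.987, 0.159, 0.0], [0.0, 0.001, -1.0]]
contact_force: [3.4, 2.4, 5.2]
width: 0.143
```

```bash
python3 st.py
```

```text
11.45 r 62.3 z 195.3 R 205.0 tilt 1.262 F radial 6.1 tang(up) -2.0 [3.4 2.4 5.2] [533.5  38.4 455.3] [ 0.52 -1.3   0.12] 0.143
```

>>> arm_command(commands=[-1, 0, -0.03, -0.01, 0, -1, 0, -0.03, -0.01, 0, -1, 0, -0.03, -0.01, 0, -1, 0, 0, 0, 0])

```text
t: 11.85
ee_pos: [531.2, 38.0, 456.2]
ee_rot: [[-0.158, 0.987, 0.001], [0.987, 0.158, 0.0], [0.0, 0.001, -1.0]]
contact_force: [3.2, 2.6, 6.6]
width: 0.146
```

```bash
python3 st.py
```

```text
11.85 r 60.0 z 196.2 R 205.2 tilt 1.274 F radial 7.3 tang(up) -1.5 [3.2 2.6 6.6] [531.2  38.  456.2] [ 0.49 -1.12  0.1 ] 0.146
```

>>> arm_command(commands=[-1, -0.01, -0.03, -0.02, 0, -1, 0, -0.03, -0.02, 0, -1, 0, -0.03, -0.02, 0, -1, 0, 0, 0, 0])

```text
t: 12.25
ee_pos: [528.8, 37.5, 457.1]
ee_rot: [[-0.159, 0.987, -0.001], [0.987, 0.159, 0.0], [0.0, -0.001, -1.0]]
contact_force: [2.9, 3.9, 1.9]
width: 0.146
```

```bash
python3 st.py
```

```text
12.25 r 57.6 z 197.1 R 205.3 tilt 1.287 F radial 2.8 tang(up) -2.8 [2.9 3.9 1.9] [528.8  37.5 457.1] [ 0.82 -0.87  0.12] 0.146
```

>>> arm_command(commands=[-1, 0.02, -0.03, -0.01, 0, -1, 0, -0.03, -0.01, 0, -1, 0, -0.03, -0.01, 0, -1, 0, 0, 0, 0])

```text
t: 12.65
ee_pos: [526.5, 37.2, 458.0]
ee_rot: [[-0.158, 0.987, -0.001], [0.987, 0.158, -0.0], [-0.0, -0.001, -1.0]]
contact_force: [1.4, 2.2, 2.5]
width: 0.148
```

```bash
python3 st.py
```

```text
12.65 r 55.3 z 198.0 R 205.5 tilt 1.299 F radial 2.8 tang(up) -1.1 [1.4 2.2 2.5] [526.5  37.2 458. ] [ 0.41 -0.63  0.09] 0.148
```

>>> arm_command(commands=[-1, 0, -0.03, -0.01, 0, -1, 0, -0.03, -0.01, 0, -1, 0, -0.03, -0.01, 0, -1, 0, 0, 0, 0])

```text
t: 13.05
ee_pos: [524.3, 36.9, 458.6]
ee_rot: [[-0.158, 0.987, -0.001], [0.987, 0.158, -0.0], [-0.0, -0.001, -1.0]]
contact_force: [0.9, 0.8, -0.8]
width: 0.146
```

```bash
python3 st.py
```

```text
13.05 r 53.1 z 198.6 R 205.6 tilt 1.310 F radial -0.5 tang(up) -1.2 [ 0.9  0.8 -0.8] [524.3  36.9 458.6] [ 0.22 -0.64  0.09] 0.146
```

>>> arm_command(commands=[-1, 0, -0.03, -0.005, 0, -1, 0, -0.03, -0.005, 0, -1, 0, -0.03, -0.005, 0, -1, 0, 0, 0, 0])

```text
t: 13.45
ee_pos: [522.2, 36.6, 459.2]
ee_rot: [[-0.158, 0.987, -0.0], [0.987, 0.158, -0.0], [-0.0, -0.0, -1.0]]
contact_force: [2.8, 0.4, -2.5]
width: 0.145
```

```bash
python3 st.py; python3 - <<'E'
from plant import eyes
import cv2,numpy as np
o=[]
for n in ["scene","top"]:
    f=eyes.grab_frame(n)["frame"][70:350,150:420,::-1]; o.append(cv2.resize(f,None,fx=1.48,fy=2*.74,interpolation=3))
cv2.imwrite("pics/v2.png",np.hstack(o))
E
```

```text
13.45 r 50.9 z 199.2 R 205.6 tilt 1.321 F radial -1.7 tang(up) -3.3 [ 2.8  0.4 -2.5] [522.2  36.6 459.2] [ 0.11 -0.86  0.14] 0.145
```

View pics/v2.png

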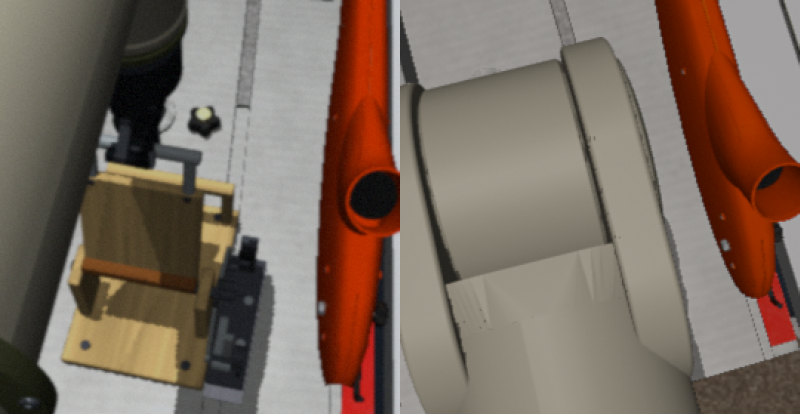

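The scene view shows the bar held at about (160,150) in the crop and the board very steep; the knob is in place. The upward resistance has just begun to rise, so I'm continuing in smaller steps.

>>> arm_command(commands=[-1, 0, -0.03, -0.005, 0, -1, 0, -0.03, -0.005, 0, -1, 0, 0, 0, 0])

```text
t: 13.85
ee_pos: [520.9, 36.4, 459.7]
ee_rot: [[-0.158, 0.987, 0.001], [0.987, 0.158, -0.0], [-0.0, 0.001, -1.0]]
contact_force: [4.3, -0.1, -2.0]
width: 0.149
```

```bash
python3 st.py
```

```text
13.85 r 49.6 z 199.7 R 205.7 tilt 1.327 F radial -0.9 tang(up) -4.5 [ 4.3 -0.1 -2. ] [520.9  36.4 459.7] [-0.01 -1.17  0.12] 0.149
```

>>> arm_command(commands=[-1, 0, -0.03, -0.005, 0, -1, 0, -0.03, -0.005, 0, -1, 0, 0, 0, 0])

```text
t: 14.15
ee_pos: [519.8, 36.1, 459.9]
ee_rot: [[-0.158, 0.987, 0.002], [0.987, 0.158, 0.0], [0.0, 0.002, -1.0]]
contact_force: [7.9, 1.0, -3.2]
width: 0.15
```

```bash
python3 st.py
```

```text
14.15 r 48.4 z 199.9 R 205.7 tilt 1.333 F radial -1.2 tang(up) -8.4 [ 7.9  1.  -3.2] [519.8  36.1 459.9] [ 0.16 -1.9   0.08] 0.15
```

>>> arm_command(commands=[-1, 0, 0, 0, 0, -1, 0, 0, 0, 0])

```text
t: 14.35
ee_pos: [519.8, 36.2, 459.9]
ee_rot: [[-0.158, 0.987, 0.002], [0.987, 0.158, 0.0], [0.0, 0.002, -1.0]]
contact_force: [7.7, 0.3, -3.6]
width: 0.143
```

```bash
python3 st.py
```

```text
14.35 r 48.4 z 199.9 R 205.7 tilt 1.333 F radial -1.7 tang(up) -8.3 [ 7.7  0.3 -3.6] [519.8  36.2 459.9] [ 0.02 -1.84  0.04] 0.143
```

```bash
python3 - <<'E'
from h import *
P=np.array([(154,129.6),(123.4,160.5),(94.2,181.2),(86.8,185.1),(75.8,189.9),(66.7,193.8),(57.6,197.1),(50.9,199.2),(48.4,199.9)])
s=least_squares(lambda c:np.hypot(*(P-c).T)-200,[0,0]); print(s.x,s.fun.round(2))
s2=least_squares(lambda c:np.hypot(*(P-c[:2]).T)-c[2],[0,0,200]); print(s2.x,s2.fun.round(2))
c=s.x; print(np.arctan2(*(P-c).T[::-1]).round(3))
# down rows from current
t0=np.arctan2(199.9-c[1],48.4-c[0]); t=t0; 
ts=[t0]
while ts[-1]>.02: ts.append(ts[-1]-(.05 if ts[-1]>.3 else .025))
for a,b in zip(ts,ts[1:]): print(round(b,3),(8*(np.cos(b)-np.cos(a))).round(2),(-8*(np.sin(b)-np.sin(a))).round(2),end="; ")
E
```

```text
[-4.11129485  6.83146174] [ 0.18 -0.32  0.17  0.11 -0.25 -0.07  0.03  0.08  0.08]
[ -6.0869873    3.77389614 203.5503989 ] [ 0.07 -0.25  0.26  0.18 -0.21 -0.06 -0.    0.02  0.  ]
[0.66  0.878 1.057 1.099 1.159 1.209 1.257 1.292 1.305]
1.255 0.38 0.11; 1.205 0.38 0.13; 1.155 0.37 0.15; 1.105 0.36 0.17; 1.055 0.35 0.19; 1.005 0.34 0.21; 0.955 0.33 0.22; 0.905 0.32 0.24; 0.855 0.31 0.25; 0.805 0.3 0.27; 0.755 0.28 0.28; 0.705 0.27 0.3; 0.655 0.25 0.31; 0.605 0.24 0.32; 0.555 0.22 0.33; 0.505 0.2 0.35; 0.455 0.18 0.35; 0.405 0.17 0.36; 0.355 0.15 0.37; 0.305 0.13 0.38; 0.255 0.11 0.38; 0.23 0.05 0.19; 0.205 0.04 0.2; 0.18 0.04 0.2; 0.155 0.03 0.2; 0.13 0.03 0.2; 0.105 0.02 0.2; 0.08 0.02 0.2; 0.055 0.01 0.2; 0.03 0.01 0.2; 0.005 0.0 0.2;
```

>>> arm_command(commands=[-1, 0, 0.19, 0.05, 0, -1, 0, 0.38, 0.12, 0, -1, 0, 0.38, 0.14, 0, -1, 0, 0.37, 0.16, 0, -1, 0, 0.36, 0.18, 0, -1, 0, 0.35, 0.2, 0, -1, 0, 0.17, 0.1, 0, -1, 0, 0, 0, 0])

```text
t: 15.15
ee_pos: [574.6, 45.3, 435.2]
ee_rot: [[-0.159, 0.987, 0.0], [0.987, 0.159, 0.001], [0.001, 0.0, -1.0]]
contact_force: [3.4, 0.1, 1.8]
width: 0.147
```

```bash
sed -i 's/^H=.*/H=np.array([471.3,32.4,0])-4.1*u; r=(p-H)@u; z=p[2]-155-111.8; t=np.arctan2(z,r)/' st.py; python3 st.py
```

```text
15.15 r 108.1 z 168.4 R 200.2 tilt 1.000 F radial 3.3 tang(up) -1.9 [3.4 0.1 1.8] [574.6  45.3 435.2] [ 0.08 -0.57  0.12] 0.147
```

>>> arm_command(commands=[-1, 0, 0.21, 0.13, 0, -1, 0, 0.2, 0.135, 0, -1, 0, 0.2, 0.14, 0, -1, 0, 0.19, 0.145, 0, -1, 0, 0.06, 0.05, 0, -1, 0, 0, 0, 0])

```text
t: 15.75
ee_pos: [595.0, 48.7, 420.5]
ee_rot: [[-0.159, 0.987, -0.001], [0.987, 0.159, 0.001], [0.001, -0.001, -1.0]]
contact_force: [0.7, 3.4, 1.1]
width: 0.149
```

```bash
python3 st.py
```

```text
15.75 r 128.8 z 153.7 R 200.5 tilt 0.873 F radial 1.6 tang(up) -0.2 [0.7 3.4 1.1] [595.   48.7 420.5] [0.48 0.26 0.14] 0.149
```

>>> arm_command(commands=[-1, 0, 0.05, 0.04, 0, -1, 0, 0, 0, 0])

```text
t: 15.95
ee_pos: [595.9, 48.9, 419.5]
ee_rot: [[-0.159, 0.987, -0.001], [0.987, 0.159, 0.0], [0.0, -0.001, -1.0]]
contact_force: [-0.7, 3.2, -1.9]
width: 0.145
```

```bash
python3 st.py
```

```text
15.95 r 129.7 z 152.7 R 200.4 tilt 0.867 F radial -1.5 tang(up) -1.1 [-0.7  3.2 -1.9] [595.9  48.9 419.5] [0.64 0.22 0.09] 0.145
```

Moving freely; continue with small steps.

>>> arm_command(commands=[-1, 0, 0.06, 0.05, 0, -1, 0, 0.06, 0.05, 0, -1, 0, 0, 0, 0])

```text
t: 16.25
ee_pos: [599.0, 49.3, 417.0]
ee_rot: [[-0.159, 0.987, -0.001], [0.987, 0.159, 0.0], [0.001, -0.001, -1.0]]
contact_force: [-1.4, 4.3, -3.0]
width: 0.144
```

```bash
python3 st.py
```

```text
16.25 r 132.9 z 150.2 R 200.5 tilt 0.847 F radial -2.6 tang(up) -1.5 [-1.4  4.3 -3. ] [599.   49.3 417. ] [0.88 0.61 0.05] 0.144
```

>>> arm_command(commands=[-1, 0.03, 0.25, 0.22, 0, -1, 0, 0.3, 0.28, 0, -1, 0, 0.28, 0.29, 0, -1, 0, 0.26, 0.3, 0, -1, 0, 0.25, 0.32, 0, -1, 0, 0.23, 0.33, 0, -1, 0, 0, 0, 0])

```text
t: 16.95
ee_pos: [638.8, 56.0, 372.6]
ee_rot: [[-0.158, 0.987, 0.001], [0.987, 0.158, 0.001], [0.001, 0.001, -1.0]]
contact_force: [1.6, 2.6, -2.1]
width: 0.146
```

```bash
python3 st.py
```

```text
16.95 r 173.3 z 105.8 R 203.0 tilt 0.548 F radial 0.6 tang(up) -2.8 [ 1.6  2.6 -2.1] [638.8  56.  372.6] [ 0.56 -0.35  0.14] 0.146
```

>>> arm_command(commands=[-1, 0, 0.2, 0.34, 0, -1, 0, 0.18, 0.35, 0, -1, 0, 0.16, 0.36, 0, -1, 0, 0.14, 0.37, 0, -1, 0, 0.12, 0.37, 0, -1, 0, 0.05, 0.2, 0, -1, 0, 0, 0, 0])

```text
t: 17.65
ee_pos: [660.1, 59.6, 323.8]
ee_rot: [[-0.158, 0.987, 0.004], [0.987, 0.158, 0.001], [0.001, 0.004, -1.0]]
contact_force: [7.9, 4.9, 0.8]
width: 0.151
```

```bash
python3 st.py
```

```text
17.65 r 194.8 z 57.0 R 203.0 tilt 0.285 F radial 8.5 tang(up) -1.6 [7.9 4.9 0.8] [660.1  59.6 323.8] [ 0.83 -1.48  0.08] 0.151
```

>>> arm_command(commands=[-1, 0.03, 0.11, 0.2, 0, -1, 0.02, 0.1, 0.2, 0, -1, 0, 0.05, 0.2, 0, -1, 0, 0.04, 0.2, 0, -1, 0, 0.03, 0.2, 0, -1, 0, 0.03, 0.2, 0, -1, 0, 0.02, 0.2, 0, -1, 0, 0.02, 0.2, 0, -1, 0, 0, 0, 0])

```text
t: 18.55
ee_pos: [668.8, 61.4, 283.3]
ee_rot: [[-0.158, 0.988, 0.001], [0.988, 0.158, -0.001], [-0.001, 0.001, -1.0]]
contact_force: [4.7, -2.8, -2.4]
width: 0.144
```

```bash
python3 st.py
```

```text
18.55 r 203.7 z 16.5 R 204.3 tilt 0.081 F radial 4.0 tang(up) -2.7 [ 4.7 -2.8 -2.4] [668.8  61.4 283.3] [-0.64 -0.95  0.08] 0.144
```

>>> arm_command(commands=[-1, 0, 0.03, 0.12, 0, -1, 0, 0.01, 0.12, 0, -1, 0, 0.01, 0.12, 0, -1, 0, 0, 0.12, 0, -1, 0, 0, 0, 0])

```text
t: 19.05
ee_pos: [669.8, 61.6, 271.4]
ee_rot: [[-0.158, 0.988, -0.0], [0.988, 0.158, -0.001], [-0.001, -0.0, -1.0]]
contact_force: [4.0, -4.4, -3.1]
width: 0.142
```

```bash
python3 st.py; python3 - <<'E'
from h import *
P=np.array([(154,129.6),(123.4,160.5),(94.2,181.2),(86.8,185.1),(75.8,189.9),(66.7,193.8),(57.6,197.1),(50.9,199.2),(48.4,199.9),(104,175.2),(124.7,160.5),(128.8,157),(169.2,112.6),(190.7,63.8),(199.6,23.3)])
s2=least_squares(lambda c:np.hypot(*(P-c[:2]).T)-c[2],[0,0,200]); print(s2.x,s2.fun.round(2))
E
```

```text
19.05 r 204.7 z 4.6 R 204.7 tilt 0.023 F radial 3.1 tang(up) -3.2 [ 4.  -4.4 -3.1] [669.8  61.6 271.4] [-0.86 -0.64  0.05] 0.142
[ -7.12902456  -0.9505159  208.29856097] [-0.92 -0.68  0.14  0.12 -0.21 -0.02  0.06  0.09  0.09 -0.02  0.14  0.09
  1.43 -0.14 -0.15]
```

>>> arm_command(commands=[-1, -0.02, 0.01, 0.07, 0, -1, -0.02, 0, 0.07, 0, -1, 0, 0, 0.07, 0, -1, 0, 0, 0, 0])

```text
t: 19.45
ee_pos: [669.9, 61.5, 266.6]
ee_rot: [[-0.158, 0.987, -0.0], [0.987, 0.158, 0.0], [0.0, -0.0, -1.0]]
contact_force: [2.6, -2.9, -1.4]
width: 0.145
```

```bash
python3 st.py
```

```text
19.45 r 204.8 z -0.2 R 204.8 tilt -0.001 F radial 2.1 tang(up) -1.4 [ 2.6 -2.9 -1.4] [669.9  61.5 266.6] [-0.66 -0.21  0.08] 0.145
```

>>> arm_command(commands=[-1, 0, 0, 0.06, 0, -1, 0, 0, 0.06, 0, -1, 0, 0, 0, 0])

```text
t: 19.75
ee_pos: [670.0, 61.5, 263.6]
ee_rot: [[-0.158, 0.987, -0.0], [0.987, 0.158, 0.0], [0.0, 0.0, -1.0]]
contact_force: [2.8, -3.3, -2.7]
width: 0.144
```

```bash
python3 st.py
```

```text
19.75 r 204.9 z -3.2 R 204.9 tilt -0.015 F radial 2.2 tang(up) -2.6 [ 2.8 -3.3 -2.7] [670.   61.5 263.6] [-0.58 -0.45  0.07] 0.144
```

>>> arm_command(commands=[-1, 0, 0, 0.06, 0, -1, 0, 0, 0.06, 0, -1, 0, 0, 0, 0])

```text
t: 20.05
ee_pos: [670.0, 61.5, 261.9]
ee_rot: [[-0.158, 0.987, 0.0], [0.987, 0.158, -0.0], [-0.0, 0.0, -1.0]]
contact_force: [-0.5, -3.3, 4.9]
width: 0.146
```

```bash
python3 st.py
```

```text
20.05 r 204.9 z -4.9 R 204.9 tilt -0.024 F radial -1.1 tang(up) 4.9 [-0.5 -3.3  4.9] [670.   61.5 261.9] [-0.74  0.41  0.04] 0.146
```

>>> arm_command(commands=[-1, 0, 0, -0.16, 0, -1, 0, -0.01, -0.2, 0, -1, 0, -0.02, -0.32, 0, -1, 0, -0.03, -0.32, 0, -1, 0, -0.045, -0.32, 0, -1, 0, -0.055, -0.315, 0, -1, 0, -0.07, -0.31, 0, -1, 0, -0.08, -0.31, 0, -1, 0, -0.095, -0.305, 0, -1, 0, -0.105, -0.3, 0, -1, 0, 0, 0, 0])

```text
t: 21.15
ee_pos: [657.4, 59.4, 333.8]
ee_rot: [[-0.158, 0.987, 0.002], [0.987, 0.158, -0.0], [-0.0, 0.001, -1.0]]
contact_force: [4.0, -2.8, -1.8]
width: 0.146
```

```bash
sed -i 's/^H=.*/H=np.array([471.3,32.4,0])+0.8*u; r=(p-H)@u; z=p[2]-262; t=np.arctan2(z,r)/' st.py; python3 st.py
```

```text
21.15 r 187.2 z 71.8 R 200.5 tilt 0.366 F radial 2.6 tang(up) -2.9 [ 4.  -2.8 -1.8] [657.4  59.4 333.8] [-0.5  -1.11  0.13] 0.146
```

>>> arm_command(commands=[-1, 0, -0.115, -0.3, 0, -1, 0, -0.125, -0.29, 0, -1, 0, -0.14, -0.285, 0, -1, 0, -0.15, -0.28, 0, -1, 0, -0.12, -0.205, 0, -1, 0, 0, 0, 0])

```text
t: 21.75
ee_pos: [641.6, 56.8, 367.7]
ee_rot: [[-0.158, 0.987, 0.003], [0.987, 0.158, 0.0], [-0.0, 0.003, -1.0]]
contact_force: [5.6, -2.8, -0.9]
width: 0.143
```

```bash
python3 st.py
```

```text
21.75 r 171.3 z 105.7 R 201.2 tilt 0.553 F radial 3.9 tang(up) -3.5 [ 5.6 -2.8 -0.9] [641.6  56.8 367.7] [-0.48 -1.5   0.07] 0.143
```

>>> arm_command(commands=[-1, 0, -0.035, -0.065, 0, -1, 0, 0, 0, 0, -1, 0, 0.09, 0.14, 0, -1, 0, 0.09, 0.14, 0, -1, 0, 0.07, 0.11, 0, -1, 0, 0, 0, 0])

```text
t: 22.35
ee_pos: [647.2, 57.7, 358.0]
ee_rot: [[-0.158, 0.987, 0.001], [0.987, 0.158, 0.0], [0.0, 0.001, -1.0]]
contact_force: [5.5, -3.4, -1.0]
width: 0.144
```

```bash
python3 st.py
```

```text
22.35 r 176.8 z 96.0 R 201.2 tilt 0.498 F radial 3.8 tang(up) -3.2 [ 5.5 -3.4 -1. ] [647.2  57.7 358. ] [-0.62 -1.08  0.1 ] 0.144
```

Creep down, 1 mm rows.

>>> arm_command(commands=[-1, 0, 0.03, 0.035, 0, -1, 0, 0.03, 0.035, 0, -1, 0, 0, 0, 0])

```text
t: 22.65
ee_pos: [648.2, 57.9, 356.5]
ee_rot: [[-0.158, 0.987, -0.0], [0.987, 0.158, -0.0], [-0.0, -0.0, -1.0]]
contact_force: [2.4, -3.6, 0.8]
width: 0.145
```

```bash
python3 st.py
```

```text
22.65 r 177.9 z 94.5 R 201.4 tilt 0.488 F radial 2.0 tang(up) -0.1 [ 2.4 -3.6  0.8] [648.2  57.9 356.5] [-0.75 -0.45  0.09] 0.145
```

>>> arm_command(commands=[-1, 0, 0.01, 0.02, 0, -1, 0, 0, 0, 0])

```text
t: 22.85
ee_pos: [648.3, 57.9, 356.2]
ee_rot: [[-0.158, 0.987, -0.0], [0.987, 0.158, -0.0], [-0.0, -0.0, -1.0]]
contact_force: [1.9, -3.8, 2.7]
width: 0.151
```

```bash
python3 st.py
```

```text
22.85 r 178.0 z 94.2 R 201.4 tilt 0.487 F radial 2.4 tang(up) 1.8 [ 1.9 -3.8  2.7] [648.3  57.9 356.2] [-0.84 -0.15  0.07] 0.151
```

>>> arm_command(commands=[-1, -0.02, 0, -0.015, 0, -1, 0, 0, 0, 0])

```text
t: 23.05
ee_pos: [648.3, 57.8, 356.4]
ee_rot: [[-0.159, 0.987, -0.001], [0.987, 0.159, 0.0], [0.0, -0.0, -1.0]]
contact_force: [-0.2, -2.7, 2.2]
width: 0.146
```

```bash
python3 st.py
```

```text
23.05 r 178.0 z 94.4 R 201.5 tilt 0.488 F radial 0.5 tang(up) 2.2 [-0.2 -2.7  2.2] [648.3  57.8 356.4] [-0.54  0.03  0.07] 0.146
```

>>> arm_command(commands=[-1, 0, 0, -0.015, 0, -1, 0, 0, 0, 0, -0.6, 0, 0, 0, 0, -0.4, 0, 0, 0, 0, -0.2, 0, 0, 0, 0, 0, 0, 0, 0, 0, 0, 0, 0, 0, 0], force=20)

```text
t: 23.75
ee_pos: [648.5, 57.6, 356.9]
ee_rot: [[-0.159, 0.987, 0.0], [0.987, 0.159, 0.0], [0.0, 0.0, -1.0]]
contact_force: [0.2, 0.3, 0.1]
width: 0.499
```

```bash
python3 st.py; python3 - <<'E'
from plant import eyes
import cv2
cv2.imwrite("pics/w3.png",eyes.grab_frame("wrist")["frame"][:,:,::-1])
E
```

```text
23.75 r 178.1 z 94.9 R 201.8 tilt 0.489 F radial 0.3 tang(up) 0.0 [0.2 0.3 0.1] [648.5  57.6 356.9] [-0.05  0.    0.01] 0.499
```

View pics/w3.png

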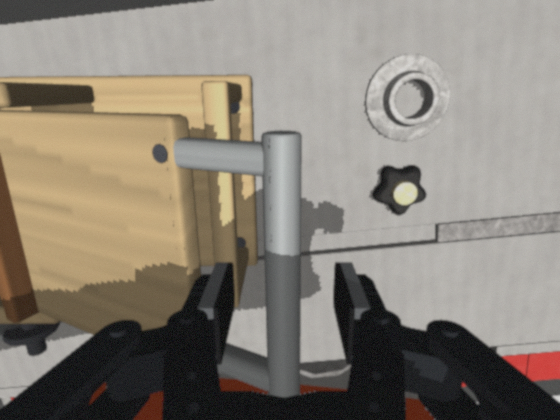

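The pads are clear of the bar on both sides (bar at columns 263–300, fingers at 232 and 335). The board is holding, and the flange and knob are in place. Now I'll back straight up.

>>> arm_command(commands=[0, 0, 0, -0.2, 0, 0, 0, 0, -0.5, 0, 0, 0, 0, -0.8, 0, 0, 0, 0, -0.8, 0, 0, 0, 0, -0.8, 0, 0, 0, 0, -0.8, 0, 0, 0, 0, -0.8, 0, 0, 0, 0, -0.5, 0, 0, 0, 0, 0, 0])

```text
t: 24.7
ee_pos: [648.4, 57.8, 489.7]
ee_rot: [[-0.158, 0.987, 0.004], [0.987, 0.158, 0.001], [0.0, 0.004, -1.0]]
contact_force: [1.1, 0.2, -0.7]
width: 0.502
```

```bash
python3 st.py; python3 - <<'E'
from plant import eyes
import cv2,numpy as np
p=eyes.grab_frame("wrist"); cv2.imwrite("pics/w4.png",p["frame"][:,:,::-1]); np.savez("w4.npz",K=p["K"],E=p["extrinsics"])
E
```

```text
24.7 r 178.1 z 227.7 R 289.1 tilt 0.907 F radial 0.1 tang(up) -1.3 [ 1.1  0.2 -0.7] [648.4  57.8 489.7] [-0.02 -0.02 -0.02] 0.502
```

View pics/w4.png

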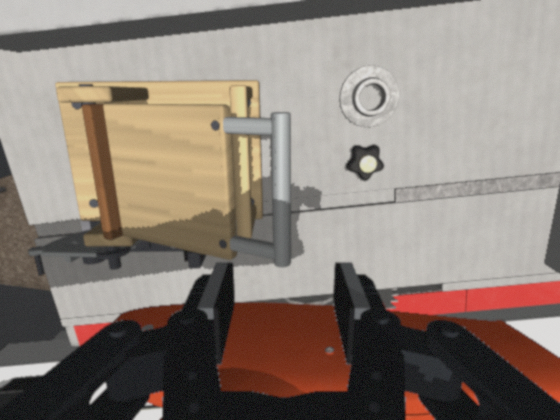

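The bar now has its ends at about (282,114) and (282,264). I'll check the tilt from this before handing in.

```bash
python3 - <<'E'
from h import *
w=np.load("w4.npz"); K=w["K"]; C=([K[0,0],K[0,2],K[1,2]],w["E"])
yaw=.16;u=np.array([np.cos(yaw),np.sin(yaw),0]);v=np.array([-u[1],u[0],0]);H=np.array([471.8,32.4,105])
def B(t,s): return H+200*(np.cos(t)*u+np.sin(t)*np.array([0,0,1]))+s*v
for t in (.27,.40,.44,.48,.52,.7): print(t,proj(B(t,56),*C).round(1),proj(B(t,-60),*C).round(1))
from plant import close_job
print(close_job())
E
```

```text
0.27 [299.5 115.9] [297.8 249.7]
0.4 [289.4 118. ] [288.7 261.9]
0.44 [285.  118.7] [284.8 265.9]
0.48 [280.  119.4] [280.4 270. ]
0.52 [274.2 120.2] [275.4 274.3]
0.7 [238.9 123.8] [245.1 294.4]
the job is handed in; nothing more can be done
None
```

The board now rests in the second notch from the bottom. I released it without a drop and handed the job in at about 25 s of the 64 s allowed; no verdict was reported.

- **Lift to the stop:** I gripped the bar and raised the board from the 3rd notch at about 0.69 rad. It met the rubber stop at about 1.31 rad, with about 8 N at the bar, of which I put 6–7 N on the stop itself. The limit is 13 N.
- **Pawl out, then flat:** On the way down the board passed the 4th notch freely, so the pawl was out. I lowered it until the force changed from carrying to about 5 N of support, which I took as flat.
- **Raise to the second notch:** I lifted it to about 0.56 rad and eased it back until the pawl took the weight at about 0.487 rad. The board then pressed down with about 2 N at most before I let go.

**Last checks:**
- **Tilt:** The gripper reading gave 0.487–0.489 rad at release. The wrist picture after backing off gave about 0.46. That is a small disagreement, but both point clearly to the second notch; the expected rest was about 0.47.
- **Surroundings:** The flange and knob look undisturbed, judged by eye only. The gripper was about 130 mm above the bar, with no contact force beyond sensor noise.

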